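Load the legs into the welding jig

ROBOT

A 7-joint arm with a two-finger parallel gripper is mounted at the origin on the work surface. World frame = base frame: x ahead of the robot, y to its left, z up, the work surface at z = 0. Lengths are in m, angles in rad, forces in N, time in s.
With the tool pointing down it reaches from about 0.425 to 0.925 m from the base axis. Payload 6.8 kg.
Tool frame: the origin (TCP) lies at the very end of the fingers, on their centre line; the grasp point (between the pads) lies bot.tcp_to_grasp behind it (bot.tcp_to_grasp is the distance from the TCP to the grasp point, in m); z points along the fingers, y is the line along which they close (so a half turn about z gives the same grasp; the last joint's range is limited). The gripper opens to 85 mm and grips with 20 to 120 N. Pads are 22 mm wide; open, the fingers measure 114 mm over their backs; the gripper's body (76 mm by 85 mm) begins 54 mm behind the grasp point. The pads swing forward as they close: fully open they stand 13 mm farther back than shut.
Start: joints at [1.005, 0.477, 0.022, 1.555, -0.011, 1.109, -0.083], TCP at [0.298, -0.606, 0.231] pointing down, gripper open.
Joint ranges: [-2.96, 2.96], [-0.34, 2.1], [-1.41, 1.46], [0.24, 2.44], [-1.37, 4.51], [0.17, 1.92], [-2.96, 2.96]. Speed limits (rad/s): [2.39, 2.39, 3.14, 3.14, 3.14, 3.14, 3.14].

INTERFACE

Orientations are given as a unit quaternion [w, x, y, z].
In Python, from station import bot gives the robot as it stands.
- The arm moves only by the tool servo_tool, never from a script. Its argument "motion" is a list that holds one entry, the list of rows, each a list of 7 numbers: the shift along the tool's x, y, z in m, then the turn, a rotation vector about the tool's x, y, z in units of 5 degrees (1.0 is 5 degrees), then the opening, from 0 (shut) to 1 (fully open). A call has 1 to 20 rows; each row is the pose to reach, as a shift and turn from the pose commanded when the call began, along the tool's axes at that moment; what a row does not reach only later rows make up. A row lasts 1/12 s, in which the tool goes at most 41.7 mm and 7.16 degrees, less where a joint would pass 70% of its speed; a pose out of reach is approached as far as the arm can. A call with a gripper value outside its range is refused whole. The fingers move at their own pace and stop on an object; "grip_force" is the grip in N (left out, the last holds). Time passes only in rows, so rows that repeat a pose let the fingers close. It gives the time, the measured TCP pose, the force, the opening and the grip force at its end, in the units of the state.
- bot.get_obs(): the state, without advancing time (a new reading comes with each control period).
- bot.read_camera(name): name is "side" or "top" or "wrist"; returns a dict with "img" (384x512x3 uint8, red, green, blue), "K" (3x3 intrinsics, pixels), "k1" (the pictures are not rectified: a ray, as slopes to the right and down, at radius r is drawn at 1 + k1 r^2 times it, then the intrinsics apply), "pose" (4x4, takes a point from camera to world coordinates). Camera axes: x right, y down, z forward; pixel columns grow to the right and rows downward; lengths in m; the calibration is good to about 2 mm. A picture is of the moment at which its call begins. There is no depth.
- bot.hand_in(): hands the job in; it is judged then, once.
The state is a dict: "t": time; "q": joint angles; "joint_vel": joint speeds; "joint_torque": joint torques, N m; "eef_pos": TCP position; "tool_rot": TCP orientation; "contact_force": force on the tool from outside, world axes, zero at the start; "torque": the same for the moment, N m; "gripper_width": opening from 0.0 (shut) to 1.0 (fully open); "grasp_force": force on a finger pad.
Only numpy, scipy, OpenCV 4.12 (cv2) and the standard library are available. Lean on these libraries where they do the work, as an engineer would, in place of code of your own. Each camera call takes 0.05 s, during which the arm holds its last target. There are 200 camera calls.

TASK

Load the welding jig: stand each of the four square legs upright, painted end up, in the jig foot with the same colour of rim, right down on the floor of its pocket. Leave the two round pipes standing where they are, and let go of everything at the end.

Things in the scene. Friction and masses are not known exactly. Their poses are not given: they have to be found in the camera images.
- leg_red: Loose square steel leg standing upright on the table, 40 x 40 mm in section and 105 mm tall, closed, bare metal with its top end (upper 36 mm and the top face) painted red; 0.18 to 0.35 kg. Origin: centre of its underside; z up along the leg, x and y square to its side faces.
- foot_red: Jig foot fixed to the table: a bare steel 80 x 80 mm base plate 6 mm thick, with a raised square rim painted red on it. The rim encloses a 56 x 56 mm pocket, open above, whose floor is the plate (6 mm above the table); rim wall 6 mm thick, its top edge 18 mm above the table. Origin: centre of the underside, on the table; z up, x and y along the rim sides.
- leg_blue: Loose square steel leg standing upright on the table, 40 x 40 mm in section and 105 mm tall, closed, bare metal with its top end (upper 36 mm and the top face) painted blue; 0.18 to 0.35 kg. Origin: centre of its underside; z up along the leg, x and y square to its side faces.
- foot_blue: Jig foot fixed to the table: a bare steel 80 x 80 mm base plate 6 mm thick, with a raised square rim painted blue on it. The rim encloses a 56 x 56 mm pocket, open above, whose floor is the plate (6 mm above the table); rim wall 6 mm thick, its top edge 18 mm above the table. Origin: centre of the underside, on the table; z up, x and y along the rim sides.
- leg_yellow: Loose square steel leg standing upright on the table, 40 x 40 mm in section and 105 mm tall, closed, bare metal with its top end (upper 36 mm and the top face) painted yellow; 0.18 to 0.35 kg. Origin: centre of its underside; z up along the leg, x and y square to its side faces.
- foot_yellow: Jig foot fixed to the table: a bare steel 80 x 80 mm base plate 6 mm thick, with a raised square rim painted yellow on it. The rim encloses a 56 x 56 mm pocket, open above, whose floor is the plate (6 mm above the table); rim wall 6 mm thick, its top edge 18 mm above the table. Origin: centre of the underside, on the table; z up, x and y along the rim sides.
- leg_green: Loose square steel leg standing upright on the table, 40 x 40 mm in section and 105 mm tall, closed, bare metal with its top end (upper 36 mm and the top face) painted green; 0.18 to 0.35 kg. Origin: centre of its underside; z up along the leg, x and y square to its side faces.
- foot_green: Jig foot fixed to the table: a bare steel 80 x 80 mm base plate 6 mm thick, with a raised square rim painted green on it. The rim encloses a 56 x 56 mm pocket, open above, whose floor is the plate (6 mm above the table); rim wall 6 mm thick, its top edge 18 mm above the table. Origin: centre of the underside, on the table; z up, x and y along the rim sides.
- pipe_red: Loose round steel pipe standing upright on the table, 42 mm diameter, 80 mm tall, bare metal with a red top end; belongs to another job. Origin: centre of its underside, z up.
- pipe_blue: Loose round steel pipe standing upright on the table, 42 mm diameter, 80 mm tall, bare metal with a blue top end; belongs to another job. Origin: centre of its underside, z up.
Mind the look-alikes: they are no part of the job. Leave any black or white look-alike of the leg_red alone.

How it is judged:
By the outcome, as a careful person would: the job done as asked, in the order asked, and still so for the second after the job is handed in, with the robot touching nothing.
It also fails if it takes over 99 s, if anything falls off the work surface, if the arm or the gripper's body presses on something with over 40 N, if the wrist force passes 120 N, or if a joint passes its speed limit or range.

## Working session

There is one attempt and no reset: what is moved stays moved. The work goes in short steps, Python scripts to look and compute and a tool call to move; the robot and the scene stay as the last step left them, time stands still between calls to the robot, and variables do not carry over. Pictures are saved under pics/ and viewed, at most 14 in all, crops included, and the job is handed in when it is done.

Besides the shell and the picture viewer there is one more tool, called after "Emit:" as a command line: name --argument value ..., lists and objects as JSON in quotes. servo_tool: Moves the arm, as the interface text tells. Its arguments: {"type":"object","properties":{"motion":{"type":"array"},"grip_force":{"type":"number"}},"required":["motion"]}

```bash
ls; mkdir -p pics; python3 - <<'E'
from station import bot
import cv2,numpy as np,pickle
print(bot.get_obs(),bot.tcp_to_grasp)
for n in("top","side"):
    c=bot.read_camera(n);pickle.dump(c,open(n+".pkl","wb"));cv2.imwrite(f"pics/{n}0.png",c["img"][:,:,::-1]);print(n,c["K"],c["k1"],c["pose"])
E
```

```text
pics
{'t': 0.0, 'q': array([ 1.00490178,  0.47781527,  0.02232818,  1.5564575 , -0.01148004,
        1.1092992 , -0.0830684 ]), 'joint_vel': array([-0.00108551,  0.00039032,  0.00055823,  0.00263007, -0.00102677,
       -0.00014153,  0.00066929]), 'joint_torque': array([-4.19203425e-04, -5.96447539e+01,  1.60771843e+00, -2.81199914e+01,
        1.24758517e-02,  9.35713586e-03, -5.59122395e-05]), 'eef_pos': array([ 0.29805402, -0.60496587,  0.23031278]), 'tool_rot': array([-8.81343329e-04,  9.73908578e-01,  2.26938813e-01, -2.82777406e-04]), 'contact_force': array([-0.51349768,  0.04600115,  0.1188503 ]), 'torque': array([-0.03703056,  0.07227384, -0.02870551]), 'grasp_force': 0.0, 'gripper_width': 0.9972215546564245} 0.0187
top [[417.84785592   0.         259.2746515 ]
 [  0.         417.84785592 198.49616872]
 [  0.           0.           1.        ]] -0.03969499606238269 [[-2.50875349e-04 -9.98154804e-01  6.07200564e-02  4.68341486e-01]
 [-9.99936498e-01  9.34507741e-04  1.12306215e-02 -6.86960420e-02]
 [-1.12666422e-02 -6.07133831e-02 -9.98091653e-01  1.18507338e+00]
 [ 0.00000000e+00  0.00000000e+00  0.00000000e+00  1.00000000e+00]]
side [[372.89147311   0.         261.60873209]
 [  0.         372.89147311 193.53838781]
 [  0.           0.           1.        ]] -0.00037208963034634016 [[-9.84773902e-01 -1.33548908e-01  1.11288142e-01  4.35524560e-01]
 [-1.73838306e-01  7.53660459e-01 -6.33858151e-01  4.77660126e-01]
 [ 7.77591577e-04 -6.43553107e-01 -7.65401067e-01  6.75154872e-01]
 [ 0.00000000e+00  0.00000000e+00  0.00000000e+00  1.00000000e+00]]
```

View pics/top0.png

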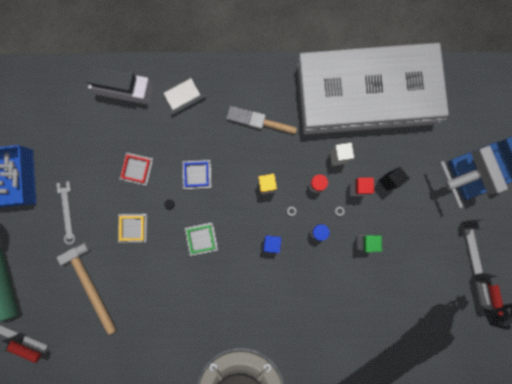

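View pics/side0.png

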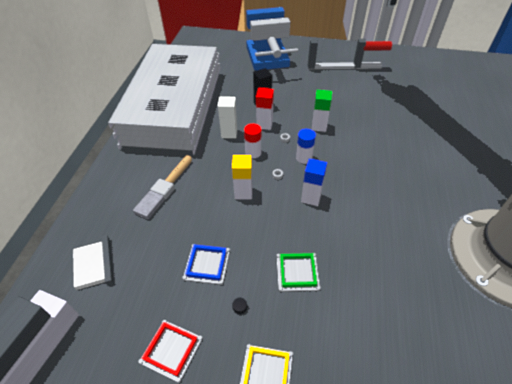

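```bash
cat > h.py <<'E'
import cv2,numpy as np,pickle
from scipy.optimize import minimize
from scipy.spatial.transform import Rotation as R
SS=4
def proj(c,P):
    T=np.linalg.inv(c["pose"]);p=np.asarray(P)@T[:3,:3].T+T[:3,3]
    s=p[:,:2]/p[:,2:];s=s*(1+c["k1"]*(s**2).sum(1,keepdims=True))
    return s@np.diag(np.diag(c["K"])[:2])+c["K"][:2,2]
def ray(c,uv,z):
    d=np.array([c["k1"],0,0,0,0.]);n=cv2.undistortPoints(np.array([[uv]],float),c["K"],d)[0,0]
    v=c["pose"][:3,:3]@np.r_[n,1];o=c["pose"][:3,3];return (o+v*(z-o[2])/v[2])[:2]
def colmask(img,col):
    h,s,v=cv2.split(cv2.cvtColor(img,cv2.COLOR_RGB2HSV))
    lo,hi={"yellow":(18,35),"green":(45,80),"blue":(108,130),"red":(172,188)}[col]
    h=h.astype(int);h=np.where((h<10)&(col=="red"),h+180,h)
    return ((h>=lo)&(h<=hi)&(s>110)&(v>50)).astype(np.uint8)
def blob(img,col,uv):
    m=cv2.morphologyEx(colmask(img,col),cv2.MORPH_CLOSE,np.ones((3,3),np.uint8))
    n,l,st,ce=cv2.connectedComponentsWithStats(m)
    k=[i for i in range(1,n) if st[i,4]>40]
    i=min(k,key=lambda i:np.hypot(*(ce[i]-uv)));m=(l==i).astype(np.uint8)
    cs,_=cv2.findContours(m,cv2.RETR_EXTERNAL,cv2.CHAIN_APPROX_NONE)
    return cv2.drawContours(np.zeros_like(m),cs,-1,1,-1),ce[i]
def box(x,y,a,w,z0,z1):
    q=R.from_euler("z",a).as_matrix()[:2,:2]@(np.array([[1,1],[1,-1],[-1,-1],[-1,1]]).T*w/2)
    q=q.T+[x,y];return np.vstack([np.c_[q,np.full(4,z)] for z in(z0,z1)])
def cost(p,obs,w,z0,z1):
    e=0
    for c,m in obs:
        uv=proj(c,box(*p,w,z0,z1))
        hull=cv2.convexHull(uv.astype(np.float32))[:,0]
        x0,y0=np.floor(np.minimum(hull.min(0),np.argwhere(m)[:,::-1].min(0))-3).astype(int).clip(0)
        x1,y1=np.ceil(np.maximum(hull.max(0),np.argwhere(m)[:,::-1].max(0))+4).astype(int)
        mm=m[y0:y1,x0:x1];S=8
        r=np.zeros((mm.shape[0]*S,mm.shape[1]*S),np.float32)
        cv2.fillPoly(r,[np.round((((hull-[x0,y0]+.5)*S)-.5)*16).astype(np.int32)],1.,shift=4)
        r=cv2.resize(r,mm.shape[::-1],interpolation=cv2.INTER_AREA)
        e+=np.abs(r-mm).sum()/mm.sum()
    return e
def fit(obs,xy,w,z0,z1):
    best=None
    for a in np.radians([-30,0,30]):
        s=np.array([[xy[0],xy[1],a],[xy[0]+.008,xy[1],a],[xy[0],xy[1]+.008,a],[xy[0],xy[1],a+.3]])
        r=minimize(cost,s[0],(obs,w,z0,z1),"Nelder-Mead",options=dict(initial_simplex=s,xatol=1e-4,fatol=1e-4))
        if best is None or r.fun<best.fun:best=r
    p=best.x;p[2]=(p[2]+np.pi/4)%(np.pi/2)-np.pi/4;return p,best.fun
E
python3 - <<'E'
from h import *
T,S=[pickle.load(open(n+".pkl","rb")) for n in("top","side")]
def go(name,col,uv,w,z0,z1):
    m,ce=blob(T["img"],col,uv);xy=ray(T,ce,z1)
    ms,cs=blob(S["img"],col,proj(S,[[*xy,(z0+z1)/2]])[0])
    for lab,o in(("T",[(T,m)]),("S",[(S,ms)]),("TS",[(T,m),(S,ms)])):
        p,f=fit(o,xy,w,z0,z1);print(name,lab,np.round(p[:2],4),round(np.degrees(p[2]),1),round(f,3),m.sum(),ms.sum())
for c,l,f in(("red",(366,186),(136,168)),("blue",(272,244),(197,174)),("yellow",(267,183),(132,228)),("green",(374,243),(201,239))):
    go("leg_"+c,c,l,.04,.069,.105);go("foot_"+c,c,f,.068,.006,.018)
for n,uv,z in(("piper",(319,183),.08),("pipeb",(321,232),.08),("black",(395,179),.1),("white",(345,152),.1)):print(n,ray(T,uv,z))
a=T["img"][130:270,230:430,::-1];b=S["img"][60:220,200:360,::-1]
cv2.imwrite("pics/crop.png",np.hstack([cv2.resize(a,(500,350)),cv2.resize(b,(300,350))]))
E
```

```text
leg_red T [ 0.5699 -0.3343] -0.8 0.056 305 366
leg_red S [ 0.5721 -0.3358] -5.3 0.07 305 366
leg_red TS [ 0.5709 -0.3345] -0.4 0.157 305 366
foot_red T [0.6258 0.2988] -13.0 0.053 579 1746
foot_red S [0.6274 0.2981] -12.8 0.031 579 1746
foot_red TS [0.6268 0.2984] -13.3 0.104 579 1746
leg_blue T [ 0.4168 -0.0898] -7.7 0.145 297 501
leg_blue S [ 0.418  -0.0918] -8.4 0.05 297 501
leg_blue TS [ 0.4176 -0.0911] -8.2 0.224 297 501
foot_blue T [0.6093 0.1239] 3.7 0.089 556 1153
foot_blue S [0.6112 0.1233] 3.1 0.03 556 1153
foot_blue TS [0.6105 0.1234] 3.5 0.14 556 1153
leg_yellow T [ 0.5768 -0.0771] 11.0 0.114 287 485
leg_yellow S [ 0.5779 -0.0791] 6.4 0.046 287 485
leg_yellow TS [ 0.5775 -0.0782] 7.6 0.186 287 485
foot_yellow T [0.4578 0.3064] 1.0 0.032 607 474
foot_yellow S [0.4554 0.3849] 33.3 1.0 607 474
foot_yellow TS [0.4575 0.3064] 0.9 2.141 607 474
leg_green T [ 0.418  -0.3524] 5.3 0.099 298 330
leg_green S [ 0.4196 -0.3547] 2.7 0.06 298 330
leg_green TS [ 0.4193 -0.3532] 2.1 0.193 298 330
foot_green T [ 0.4188 -0.3661] -9.1 1.097 298 330
foot_green S [ 0.4174 -0.4637] 18.5 0.52 298 330
foot_green TS [ 0.4234 -0.3823] 0.8 3.222 298 330
piper [ 0.57662033 -0.21477764]
pipeb [ 0.44695675 -0.21892374]
black [ 0.58501751 -0.41088368]
white [ 0.65614758 -0.28105738]
```

View pics/crop.png

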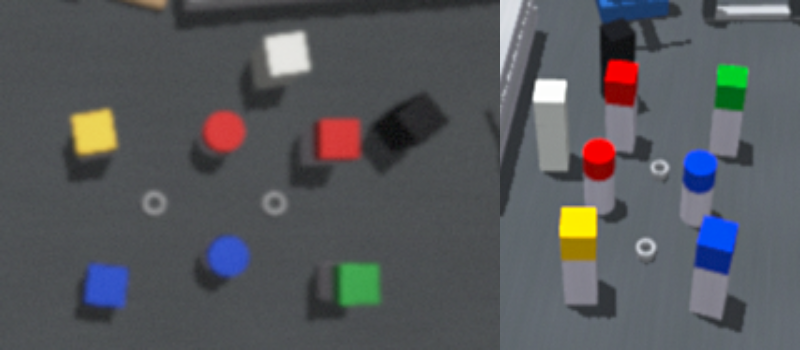

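Candidates: red — the pipe at (319,183) is round, the leg at (366,186) is square. Blue — the pipe at (321,232) is round, the leg at (272,244) is square. The yellow leg (267,183) and green leg (374,243) have no rivals, and black (395,179) and white (345,152) stay untouched. The crop confirms the square red and blue tops are the legs.

```bash
cat >> h.py <<'E'
def plan(bot,*tg):
    """targets (x,y,z,yaw deg of tool x): shift in tool axes and turn in 5-deg units"""
    o=bot.get_obs();w,x,y,z=o["tool_rot"];r=R.from_quat([x,y,z,w])
    for t in tg:
        g=R.from_euler("z",t[3],degrees=True)*R.from_euler("x",180,degrees=True)
        print(t,"shift",np.round(r.inv().apply(np.array(t[:3])-o["eef_pos"]),4),"turn",np.round(np.degrees((r.inv()*g).as_rotvec())/5,2))
E
python3 - <<'E'
from h import *
from station import bot
T,S=[pickle.load(open(n+".pkl","rb")) for n in("top","side")]
obs=[]
for c,uv in((T,(201,239)),(S,(298,271))):
    i=c["img"].astype(int);m=((i[...,1]>i[...,0]+25)&(i[...,1]>i[...,2]+25)).astype(np.uint8)
    M=np.zeros_like(m);u,v=uv;M[v-32:v+32,u-32:u+32]=1;m&=M
    cs,_=cv2.findContours(cv2.morphologyEx(m,cv2.MORPH_CLOSE,np.ones((5,5),np.uint8)),0,2);k=max(cs,key=cv2.contourArea)
    obs.append((c,cv2.drawContours(np.zeros_like(m),[k],-1,1,-1)))
for o in(obs[:1],obs[1:],obs):
    p,f=fit(o,ray(T,(201,239),.018),.068,.006,.018);print(np.round(p[:2],4),np.degrees(p[2]),f)
plan(bot,(.571,-.3345,.2,88),(.571,-.3345,.056,88))
E
```

```text
[0.4267 0.11  ] 11.70022911041807 0.04385
[0.4276 0.1091] 10.631205111772275 0.024729842061512883
[0.4271 0.1093] 11.475981747017485 0.08056884871155445
(0.571, -0.3345, 0.2, 88) shift [ 0.3644 -0.122   0.0306] turn [-2.000e-02 -1.000e-02 -1.235e+01]
(0.571, -0.3345, 0.056, 88) shift [ 0.3644 -0.1218  0.1746] turn [-2.000e-02 -1.000e-02 -1.235e+01]
```

Emit:
servo_tool --motion '[[[0.364,-0.122,0.03,0,0,-12.35,1],[0.364,-0.122,0.03,0,0,-12.35,1],[0.364,-0.122,0.03,0,0,-12.35,1],[0.364,-0.122,0.03,0,0,-12.35,1],[0.364,-0.122,0.03,0,0,-12.35,1],[0.364,-0.122,0.03,0,0,-12.35,1],[0.364,-0.122,0.03,0,0,-12.35,1],[0.364,-0.122,0.03,0,0,-12.35,1],[0.364,-0.122,0.03,0,0,-12.35,1],[0.364,-0.122,0.03,0,0,-12.35,1],[0.364,-0.122,0.03,0,0,-12.35,1],[0.364,-0.122,0.03,0,0,-12.35,1],[0.364,-0.122,0.03,0,0,-12.35,1],[0.364,-0.122,0.03,0,0,-12.35,1]]]' --grip_force 60

```text
t: 1.27
eef_pos: [0.5695, -0.3373, 0.2012]
tool_rot: [0.0, 0.721, 0.693, -0.001]
contact_force: [0.3, -0.2, 1.0]
gripper_width: 0.999
grasp_force: 0.0
```

```bash
python3 - <<'E'
from h import *
from station import bot
c=bot.read_camera("wrist");pickle.dump(c,open("wrist.pkl","wb"));cv2.imwrite("pics/w0.png",c["img"][:,:,::-1])
m,ce=blob(c["img"],"red",proj(c,[[.571,-.3345,.1]])[0])
p,f=fit([(c,m)],(.571,-.3345),.04,.069,.105);print(p[:2],np.degrees(p[2]),f,ce,m.sum())
plan(bot,(.571,-.3345,.2,88),(.571,-.3345,.056,88))
E
```

```text
[ 0.56842481 -0.33077394] 0.5110002763091651 0.018242896895137667 [250.21763327 178.49707088] 3414
(0.571, -0.3345, 0.2, 88) shift [0.0027 0.0013 0.0013] turn [-0.01  0.01 -0.04]
(0.571, -0.3345, 0.056, 88) shift [0.0028 0.0013 0.1453] turn [-0.01  0.01 -0.04]
```

View pics/w0.png

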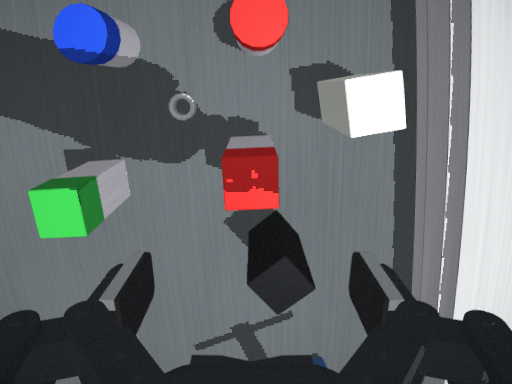

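The wrist view shows the red leg at (250,178) and the fingers astride it at columns 125 and 375. Black (280,260) and white (362,103) are clear of both finger paths.

Emit:
servo_tool --motion '[[[0.003,0.001,0.03,0,0,-0.3,1],[0.003,0.001,0.06,0,0,-0.3,1],[0.003,0.001,0.09,0,0,-0.3,1],[0.003,0.001,0.12,0,0,-0.3,1],[0.003,0.001,0.135,0,0,-0.3,1],[0.003,0.001,0.145,0,0,-0.3,1],[0.003,0.001,0.145,0,0,-0.3,0.4],[0.003,0.001,0.145,0,0,-0.3,0.3],[0.003,0.001,0.145,0,0,-0.3,0.2],[0.003,0.001,0.145,0,0,-0.3,0.1],[0.003,0.001,0.145,0,0,-0.3,0.1],[0.003,0.001,0.145,0,0,-0.3,0.1],[0.003,0.001,0.145,0,0,-0.3,0.1],[0.003,0.001,0.145,0,0,-0.3,0.1]]]' --grip_force 60

```text
t: 2.48
eef_pos: [0.5729, -0.333, 0.0579]
tool_rot: [0.001, 0.71, 0.704, 0.0]
contact_force: [-2.3, -0.4, 6.1]
gripper_width: 0.464
grasp_force: 65.7
```

```bash
python3 - <<'E'
from h import *
from station import bot
plan(bot,(.571,-.3345,.2,90),(.6268,.2984,.2,77))
E
```

```text
(0.571, -0.3345, 0.2, 90) shift [-0.0017 -0.0016 -0.1421] turn [ 0.02  0.02 -0.11]
(0.6268, 0.2984, 0.2, 77) shift [ 0.6317  0.0482 -0.1429] turn [0.03 0.01 2.49]
```

Emit:
servo_tool --motion '[[[0,0,-0.02,0,0,0,0.1],[0,0,-0.05,0,0,0,0.1],[0,0,-0.08,0,0,0,0.1],[0,0,-0.12,0,0,0,0.1],[0.02,0,-0.143,0,0,0,0.1],[0.06,0.005,-0.143,0,0,0.3,0.1],[0.1,0.01,-0.143,0,0,0.6,0.1],[0.14,0.013,-0.143,0,0,0.8,0.1],[0.18,0.016,-0.143,0,0,1.0,0.1],[0.22,0.019,-0.143,0,0,1.2,0.1],[0.26,0.022,-0.143,0,0,1.4,0.1],[0.3,0.025,-0.143,0,0,1.6,0.1],[0.34,0.028,-0.143,0,0,1.8,0.1],[0.38,0.031,-0.143,0,0,2.0,0.1],[0.42,0.034,-0.143,0,0,2.2,0.1],[0.46,0.037,-0.143,0,0,2.4,0.1],[0.5,0.04,-0.143,0,0,2.5,0.1],[0.54,0.043,-0.143,0,0,2.5,0.1],[0.58,0.046,-0.143,0,0,2.5,0.1],[0.61,0.048,-0.143,0,0,2.5,0.1]]]'

```text
t: 4.15
eef_pos: [0.6245, 0.2818, 0.1993]
tool_rot: [-0.001, 0.782, 0.624, 0.0]
contact_force: [-0.1, 0.5, -2.0]
gripper_width: 0.461
grasp_force: 65.0
```

```bash
python3 - <<'E'
from h import *
from station import bot
plan(bot,(.6268,.2984,.1,77),(.6268,.2984,.066,77))
E
```

```text
(0.6268, 0.2984, 0.1, 77) shift [ 0.0166 -0.0013  0.0993] turn [-0.01 -0.02  0.03]
(0.6268, 0.2984, 0.066, 77) shift [ 0.0165 -0.0013  0.1333] turn [-0.01 -0.02  0.03]
```

Emit:
servo_tool --motion '[[[0.0165,-0.001,0.01,0,0,0,0.1],[0.0165,-0.001,0.04,0,0,0,0.1],[0.0165,-0.001,0.07,0,0,0,0.1],[0.0165,-0.001,0.09,0,0,0,0.1],[0.0165,-0.001,0.1,0,0,0,0.1],[0.0165,-0.001,0.1,0,0,0,0.1],[0.0165,-0.001,0.1,0,0,0,0.1]]]'

```text
t: 4.73
eef_pos: [0.6286, 0.293, 0.0993]
tool_rot: [0.0, 0.783, 0.622, -0.0]
contact_force: [-0.6, -0.7, -0.7]
gripper_width: 0.463
grasp_force: 65.0
```

```bash
python3 - <<'E'
from h import *
from station import bot
plan(bot,(.6268,.2984,.064,77))
c=bot.read_camera("wrist");cv2.imwrite("pics/w1.png",c["img"][:,:,::-1])
print(proj(c,box(.6268,.2984,np.radians(-13),.068,.006,.018))[4:])
E
```

```text
(0.6268, 0.2984, 0.064, 77) shift [ 0.0048 -0.0029  0.0353] turn [-0.    0.   -0.01]
[[298.79914842 142.38490441]
 [294.96820815 236.90117645]
 [200.2556838  236.9142293 ]
 [195.61152541 142.49060355]]
```

View pics/w1.png

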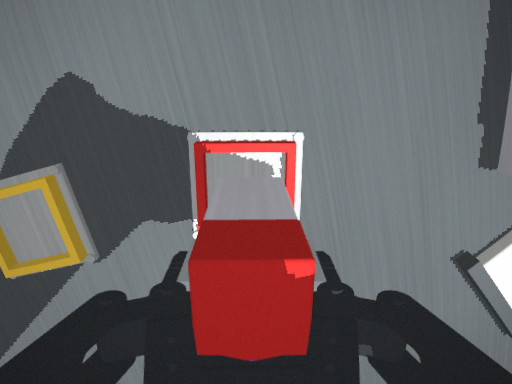

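The view shows the red leg aligned with the red foot. The rim spans columns 195–298 with its far edge at row 142, matching my estimate, so I only need about 5 mm more forward.

Emit:
servo_tool --motion '[[[0.005,-0.002,0,0,0,0,0.1],[0.005,-0.002,0,0,0,0,0.1],[0.005,-0.002,0.01,0,0,0,0.1],[0.005,-0.002,0.02,0,0,0,0.1],[0.005,-0.002,0.026,0,0,0,0.1],[0.005,-0.002,0.03,0,0,0,0.1],[0.005,-0.002,0.032,0,0,0,0.1],[0.005,-0.002,0.034,0,0,0,0.1],[0.005,-0.002,0.034,0,0,0,0.1],[0.005,-0.002,0.034,0,0,0,0.1]]]'

```text
t: 5.62
eef_pos: [0.6277, 0.299, 0.0654]
tool_rot: [-0.0, 0.783, 0.622, 0.0]
contact_force: [0.8, 0.3, -1.5]
gripper_width: 0.462
grasp_force: 65.0
```

Emit:
servo_tool --motion '[[[0,0,0.001,0,0,0,0.1],[0,0,0.0015,0,0,0,0.1],[0,0,0.002,0,0,0,0.1],[0,0,0.002,0,0,0,0.1]]]'

```text
t: 5.95
eef_pos: [0.6277, 0.2991, 0.064]
tool_rot: [0.0, 0.783, 0.622, 0.0]
contact_force: [-0.5, -1.4, 3.4]
gripper_width: 0.464
grasp_force: 65.4
```

Emit:
servo_tool --motion '[[[0,0,0,0,0,0,0.6],[0,0,0,0,0,0,0.8],[0,0,0,0,0,0,1],[0,0,0,0,0,0,1],[0,0,0,0,0,0,1],[0,0,-0.02,0,0,0,1],[0,0,-0.05,0,0,0,1],[0,0,-0.09,0,0,0,1],[0,0,-0.13,0,0,0,1]]]'

```text
t: 6.7
eef_pos: [0.6268, 0.2986, 0.1938]
tool_rot: [-0.0, 0.783, 0.622, -0.001]
contact_force: [0.2, 1.0, 0.1]
gripper_width: 0.997
grasp_force: 0.0
```

```bash
python3 - <<'E'
from h import *
from station import bot
c=bot.read_camera("wrist");cv2.imwrite("pics/w2.png",c["img"][:,:,::-1])
plan(bot,(.5775,-.078,.2,97.5))
E
```

```text
(0.5775, -0.078, 0.2, 97.5) shift [-0.3816  0.0335  0.0014] turn [ 0.12 -0.08 -4.11]
```

View pics/w2.png

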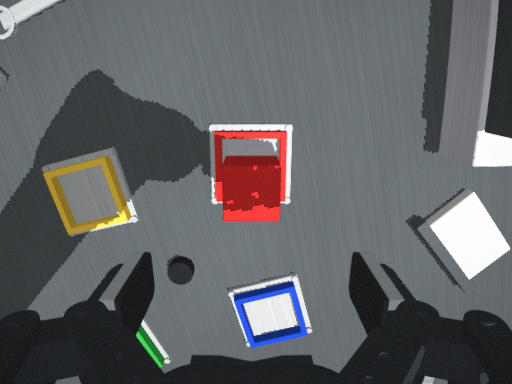

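The red leg stands in its foot at (251,187), released and upright. Next is yellow.

Emit:
servo_tool --motion '[[[-0.382,0.033,0,0,0,-4.1,1],[-0.382,0.033,0,0,0,-4.1,1],[-0.382,0.033,0,0,0,-4.1,1],[-0.382,0.033,0,0,0,-4.1,1],[-0.382,0.033,0,0,0,-4.1,1],[-0.382,0.033,0,0,0,-4.1,1],[-0.382,0.033,0,0,0,-4.1,1],[-0.382,0.033,0,0,0,-4.1,1],[-0.382,0.033,0,0,0,-4.1,1],[-0.382,0.033,0,0,0,-4.1,1],[-0.382,0.033,0,0,0,-4.1,1],[-0.382,0.033,0,0,0,-4.1,1],[-0.382,0.033,0,0,0,-4.1,1],[-0.382,0.033,0,0,0,-4.1,1]]]'

```text
t: 7.92
eef_pos: [0.574, -0.0784, 0.1934]
tool_rot: [-0.0, 0.658, 0.753, 0.0]
contact_force: [-0.4, 0.8, -0.2]
gripper_width: 1.006
grasp_force: 0.0
```

```bash
cat >> h.py <<'E'
def wfit(bot,col,xy):
    c=bot.read_camera("wrist");m,ce=blob(c["img"],col,proj(c,[[*xy,.1]])[0])
    p,f=fit([(c,m)],xy,.04,.069,.105);print("wrist",np.round(p[:2],4),np.degrees(p[2]),f,ce,m.sum())
E
python3 - <<'E'
from h import *
from station import bot
plan(bot,(.5775,-.078,.056,97.5))
wfit(bot,"yellow",(.5775,-.078))
E
```

```text
(0.5775, -0.078, 0.056, 97.5) shift [-0.0002  0.0035  0.1374] turn [ 0.01 -0.01  0.03]
wrist [ 0.5757 -0.0759] 9.628670231177932 0.01865420463960232 [254.83982325 187.08423088] 3621
```

Emit:
servo_tool --motion '[[[0.001,0.003,0.03,0,0,-0.3,1],[0.001,0.003,0.06,0,0,-0.3,1],[0.001,0.003,0.09,0,0,-0.3,1],[0.001,0.003,0.12,0,0,-0.3,1],[0.001,0.003,0.132,0,0,-0.3,1],[0.001,0.003,0.137,0,0,-0.3,1],[0.001,0.003,0.137,0,0,-0.3,0.4],[0.001,0.003,0.137,0,0,-0.3,0.3],[0.001,0.003,0.137,0,0,-0.3,0.2],[0.001,0.003,0.137,0,0,-0.3,0.1],[0.001,0.003,0.137,0,0,-0.3,0.1],[0.001,0.003,0.137,0,0,-0.3,0.1],[0.001,0.003,0.137,0,0,-0.3,0.1]]]'

```text
t: 9.05
eef_pos: [0.5777, -0.0794, 0.0581]
tool_rot: [0.001, 0.65, 0.76, 0.001]
contact_force: [-1.5, -0.2, 6.5]
gripper_width: 0.466
grasp_force: 60.7
```

```bash
python3 - <<'E'
from h import *
from station import bot
plan(bot,(.458,.306,.2,91))
E
```

```text
(0.458, 0.306, 0.2, 91) shift [ 0.3992 -0.0577 -0.1424] turn [0.03 0.01 1.59]
```

Emit:
servo_tool --motion '[[[0,0,-0.02,0,0,0,0.1],[0,0,-0.05,0,0,0,0.1],[0,0,-0.08,0,0,0,0.1],[0,0,-0.12,0,0,0,0.1],[0.02,-0.002,-0.143,0,0,0,0.1],[0.06,-0.008,-0.143,0,0,0.3,0.1],[0.1,-0.015,-0.143,0,0,0.6,0.1],[0.14,-0.02,-0.143,0,0,0.8,0.1],[0.18,-0.026,-0.143,0,0,1.0,0.1],[0.22,-0.032,-0.143,0,0,1.2,0.1],[0.26,-0.038,-0.143,0,0,1.4,0.1],[0.3,-0.044,-0.143,0,0,1.6,0.1],[0.34,-0.05,-0.143,0,0,1.6,0.1],[0.37,-0.055,-0.143,0,0,1.6,0.1],[0.39,-0.058,-0.143,0,0,1.6,0.1],[0.4,-0.058,-0.14,0,0,1.6,0.1],[0.4,-0.058,-0.12,0,0,1.6,0.1],[0.4,-0.058,-0.09,0,0,1.6,0.1],[0.4,-0.058,-0.06,0,0,1.6,0.1],[0.4,-0.058,-0.045,0,0,1.6,0.1]]]'

```text
t: 10.72
eef_pos: [0.4561, 0.304, 0.0981]
tool_rot: [0.0, 0.702, 0.713, -0.002]
contact_force: [-1.3, -0.9, -2.9]
gripper_width: 0.46
grasp_force: 60.8
```

```bash
python3 - <<'E'
from h import *
from station import bot
plan(bot,(.458,.306,.064,91))
E
```

```text
(0.458, 0.306, 0.064, 91) shift [0.0021 0.0021 0.0341] turn [-0.03  0.04 -0.02]
```

Emit:
servo_tool --motion '[[[0.002,0.002,0,0,0,0,0.1],[0.002,0.002,0.01,0,0,0,0.1],[0.002,0.002,0.02,0,0,0,0.1],[0.002,0.002,0.026,0,0,0,0.1],[0.002,0.002,0.03,0,0,0,0.1],[0.002,0.002,0.032,0,0,0,0.1],[0.002,0.002,0.034,0,0,0,0.1],[0.002,0.002,0.034,0,0,0,0.1]]]'

```text
t: 11.38
eef_pos: [0.4587, 0.3088, 0.0673]
tool_rot: [0.0, 0.701, 0.713, 0.0]
contact_force: [-1.0, 0.1, -2.3]
gripper_width: 0.46
grasp_force: 60.8
```

Emit:
servo_tool --motion '[[[-0.001,0,0.001,0,0,0,0.1],[-0.002,0,0.002,0,0,0,0.1],[-0.002,0,0.003,0,0,0,0.1],[-0.002,0,0.0035,0,0,0,0.1],[-0.002,0,0.0035,0,0,0,0.1]]]'

```text
t: 11.8
eef_pos: [0.4589, 0.3066, 0.0642]
tool_rot: [0.0, 0.701, 0.713, -0.0]
contact_force: [-0.7, -1.9, 2.4]
gripper_width: 0.464
grasp_force: 61.3
```

Touching the floor (+2.4 N), so I release and rise.

Emit:
servo_tool --motion '[[[0,0,0,0,0,0,0.6],[0,0,0,0,0,0,0.8],[0,0,0,0,0,0,1],[0,0,0,0,0,0,1],[0,0,0,0,0,0,1],[0,0,-0.02,0,0,0,1],[0,0,-0.05,0,0,0,1],[0,0,-0.09,0,0,0,1],[0,0,-0.13,0,0,0,1],[0,0,-0.13,0,0,0,1]]]'

```text
t: 12.63
eef_pos: [0.4619, 0.3102, 0.2015]
tool_rot: [0.001, 0.701, 0.713, 0.006]
contact_force: [0.6, 1.9, 0.9]
gripper_width: 1.002
grasp_force: 0.0
```

```bash
python3 - <<'E'
from h import *
from station import bot
plan(bot,(.4195,-.0905,.195,82))
E
```

```text
(0.4195, -0.0905, 0.195, 82) shift [-0.4    -0.0493  0.0032] turn [ 0.11 -0.09  1.8 ]
```

Emit:
servo_tool --motion '[[[-0.1,0,0,0,0,0.4,1],[-0.2,-0.01,0,0,0,0.8,1],[-0.395,-0.041,0,0,0,1.8,1],[-0.395,-0.041,0,0,0,1.8,1],[-0.395,-0.041,0,0,0,1.8,1],[-0.395,-0.041,0,0,0,1.8,1],[-0.395,-0.041,0,0,0,1.8,1],[-0.395,-0.041,0,0,0,1.8,1],[-0.395,-0.041,0,0,0,1.8,1],[-0.395,-0.041,0,0,0,1.8,1],[-0.395,-0.041,0,0,0,1.8,1],[-0.395,-0.041,0,0,0,1.8,1],[-0.395,-0.041,0,0,0,1.8,1],[-0.395,-0.041,0,0,0,1.8,1]]]'

```text
t: 13.8
eef_pos: [0.4248, -0.0874, 0.1938]
tool_rot: [-0.0, 0.754, 0.657, 0.0]
contact_force: [0.2, -0.7, -0.4]
gripper_width: 1.001
grasp_force: 0.0
```

```bash
python3 - <<'E'
from h import *
from station import bot
plan(bot,(.4175,-.0905,.056,82))
wfit(bot,"blue",(.4175,-.0905))
E
```

```text
(0.4175, -0.0905, 0.056, 82) shift [-0.0041 -0.0068  0.1378] turn [ 0.   -0.    0.03]
wrist [ 0.4169 -0.0888] -7.3315055791016235 0.01801378446115288 [241.00083542 192.42077416] 3591
```

Emit:
servo_tool --motion '[[[-0.003,-0.007,0.01,0,0,0,1],[-0.003,-0.007,0.04,0,0,0,1],[-0.003,-0.007,0.07,0,0,0,1],[-0.003,-0.007,0.1,0,0,0,1],[-0.003,-0.007,0.125,0,0,0,1],[-0.003,-0.007,0.137,0,0,0,1],[-0.003,-0.007,0.137,0,0,0,1],[-0.003,-0.007,0.137,0,0,0,0.4],[-0.003,-0.007,0.137,0,0,0,0.3],[-0.003,-0.007,0.137,0,0,0,0.2],[-0.003,-0.007,0.137,0,0,0,0.1],[-0.003,-0.007,0.137,0,0,0,0.1],[-0.003,-0.007,0.137,0,0,0,0.1],[-0.003,-0.007,0.137,0,0,0,0.1]]]'

```text
t: 15.02
eef_pos: [0.4179, -0.0909, 0.058]
tool_rot: [0.001, 0.755, 0.656, 0.001]
contact_force: [-1.9, 0.6, 6.1]
gripper_width: 0.463
grasp_force: 59.3
```

```bash
python3 - <<'E'
from h import *
from station import bot
plan(bot,(.6105,.1234,.2,93.5))
E
```

```text
(0.6105, 0.1234, 0.2, 93.5) shift [ 0.239   0.1611 -0.1417] turn [ 0.02  0.   -2.31]
```

Emit:
servo_tool --motion '[[[0,0,-0.02,0,0,0,0.1],[0,0,-0.05,0,0,0,0.1],[0,0,-0.08,0,0,0,0.1],[0,0,-0.12,0,0,0,0.1],[0.015,0.01,-0.142,0,0,0,0.1],[0.045,0.03,-0.142,0,0,-0.3,0.1],[0.075,0.05,-0.142,0,0,-0.6,0.1],[0.105,0.07,-0.142,0,0,-0.9,0.1],[0.135,0.09,-0.142,0,0,-1.2,0.1],[0.165,0.11,-0.142,0,0,-1.5,0.1],[0.195,0.13,-0.142,0,0,-1.8,0.1],[0.22,0.147,-0.142,0,0,-2.1,0.1],[0.235,0.157,-0.142,0,0,-2.3,0.1],[0.239,0.161,-0.142,0,0,-2.3,0.1],[0.239,0.161,-0.14,0,0,-2.3,0.1],[0.239,0.161,-0.12,0,0,-2.3,0.1],[0.239,0.161,-0.09,0,0,-2.3,0.1],[0.239,0.161,-0.06,0,0,-2.3,0.1],[0.239,0.161,-0.045,0,0,-2.3,0.1],[0.239,0.161,-0.045,0,0,-2.3,0.1]]]'

```text
t: 16.68
eef_pos: [0.6061, 0.1199, 0.0978]
tool_rot: [-0.002, 0.686, 0.727, -0.004]
contact_force: [-0.2, -0.2, -2.1]
gripper_width: 0.461
grasp_force: 61.3
```

```bash
python3 - <<'E'
from h import *
from station import bot
plan(bot,(.6105,.1234,.064,93.5))
E
```

```text
(0.6105, 0.1234, 0.064, 93.5) shift [0.0033 0.0049 0.0338] turn [-0.09  0.03 -0.03]
```

Emit:
servo_tool --motion '[[[0.002,0.003,0,0,0,0,0.1],[0.002,0.003,0.01,0,0,0,0.1],[0.002,0.003,0.02,0,0,0,0.1],[0.002,0.003,0.026,0,0,0,0.1],[0.002,0.003,0.03,0,0,0,0.1],[0.002,0.003,0.032,0,0,0,0.1],[0.002,0.003,0.033,0,0,0,0.1],[0.002,0.003,0.033,0,0,0,0.1],[0.002,0.003,0.033,0,0,0,0.1]]]'

```text
t: 17.43
eef_pos: [0.613, 0.1256, 0.0691]
tool_rot: [0.0, 0.685, 0.728, 0.0]
contact_force: [0.3, -0.3, -3.3]
gripper_width: 0.461
grasp_force: 61.5
```

Emit:
servo_tool --motion '[[[-0.001,-0.001,0.002,0,0,0,0.1],[-0.002,-0.002,0.003,0,0,0,0.1],[-0.002,-0.002,0.004,0,0,0,0.1],[-0.002,-0.002,0.005,0,0,0,0.1],[-0.002,-0.002,0.0055,0,0,0,0.1],[-0.002,-0.002,0.0055,0,0,0,0.1]]]'

```text
t: 17.93
eef_pos: [0.6108, 0.1232, 0.0641]
tool_rot: [0.0, 0.685, 0.728, -0.0]
contact_force: [-3.3, -0.3, 5.9]
gripper_width: 0.458
grasp_force: 62.3
```

Emit:
servo_tool --motion '[[[0,0,0,0,0,0,0.6],[0,0,0,0,0,0,0.8],[0,0,0,0,0,0,1],[0,0,0,0,0,0,1],[0,0,0,0,0,0,1],[0,0,-0.02,0,0,0,1],[0,0,-0.05,0,0,0,1],[0,0,-0.09,0,0,0,1],[0,0,-0.13,0,0,0,1],[0,0,-0.13,0,0,0,1]]]'

```text
t: 18.77
eef_pos: [0.6153, 0.1253, 0.2019]
tool_rot: [0.004, 0.685, 0.728, 0.006]
contact_force: [2.3, 0.7, 0.5]
gripper_width: 1.0
grasp_force: 0.0
```

```bash
python3 - <<'E'
from h import *
from station import bot
plan(bot,(.4190,-.353,.195,93))
E
```

```text
(0.419, -0.353, 0.195, 93) shift [-0.4656 -0.225   0.0027] turn [ 0.15 -0.03  0.09]
```

Emit:
servo_tool --motion '[[[-0.463,-0.221,0,0,0,0.1,1],[-0.463,-0.221,0,0,0,0.1,1],[-0.463,-0.221,0,0,0,0.1,1],[-0.463,-0.221,0,0,0,0.1,1],[-0.463,-0.221,0,0,0,0.1,1],[-0.463,-0.221,0,0,0,0.1,1],[-0.463,-0.221,0,0,0,0.1,1],[-0.463,-0.221,0,0,0,0.1,1],[-0.463,-0.221,0,0,0,0.1,1],[-0.463,-0.221,0,0,0,0.1,1],[-0.463,-0.221,0,0,0,0.1,1],[-0.463,-0.221,0,0,0,0.1,1],[-0.463,-0.221,0,0,0,0.1,1],[-0.463,-0.221,0,0,0,0.1,1],[-0.463,-0.221,0,0,0,0.1,1],[-0.463,-0.221,0,0,0,0.1,1],[-0.463,-0.221,0,0,0,0.1,1]]]'

```text
t: 20.18
eef_pos: [0.4196, -0.3502, 0.1933]
tool_rot: [-0.0, 0.687, 0.726, 0.0]
contact_force: [-0.7, -0.4, 0.9]
gripper_width: 0.997
grasp_force: 0.0
```

```bash
python3 - <<'E'
from h import *
from station import bot
plan(bot,(.4188,-.353,.056,93))
wfit(bot,"green",(.4188,-.353))
E
```

```text
(0.4188, -0.353, 0.056, 93) shift [-0.0028 -0.001   0.1373] turn [ 0.01 -0.01  0.03]
wrist [ 0.4184 -0.349 ] 1.4790142296182918 0.02334548513740886 [250.51822771 188.29556927] 3566
```

Emit:
servo_tool --motion '[[[-0.001,-0.001,0.02,0,0,0.3,1],[-0.001,-0.001,0.05,0,0,0.3,1],[-0.001,-0.001,0.08,0,0,0.3,1],[-0.001,-0.001,0.11,0,0,0.3,1],[-0.001,-0.001,0.13,0,0,0.3,1],[-0.001,-0.001,0.137,0,0,0.3,1],[-0.001,-0.001,0.137,0,0,0.3,1],[-0.001,-0.001,0.137,0,0,0.3,0.4],[-0.001,-0.001,0.137,0,0,0.3,0.3],[-0.001,-0.001,0.137,0,0,0.3,0.2],[-0.001,-0.001,0.137,0,0,0.3,0.1],[-0.001,-0.001,0.137,0,0,0.3,0.1],[-0.001,-0.001,0.137,0,0,0.3,0.1],[-0.001,-0.001,0.137,0,0,0.3,0.1]]]'

```text
t: 21.4
eef_pos: [0.4184, -0.3539, 0.0578]
tool_rot: [0.001, 0.698, 0.716, 0.0]
contact_force: [-0.5, 1.0, 6.9]
gripper_width: 0.464
grasp_force: 59.9
```

```bash
python3 - <<'E'
from h import *
from station import bot
plan(bot,(.4271,.1093,.2,101))
E
```

```text
(0.4271, 0.1093, 0.2, 101) shift [ 0.4625  0.0209 -0.143 ] turn [ 0.02  0.02 -1.91]
```

Emit:
servo_tool --motion '[[[0,0,-0.02,0,0,0,0.1],[0,0,-0.05,0,0,0,0.1],[0,0,-0.08,0,0,0,0.1],[0,0,-0.12,0,0,0,0.1],[0.015,0.005,-0.143,0,0,0,0.1],[0.05,0.015,-0.143,0,0,-0.2,0.1],[0.09,0.025,-0.143,0,0,-0.4,0.1],[0.13,0.035,-0.143,0,0,-0.6,0.1],[0.17,0.04,-0.143,0,0,-0.8,0.1],[0.21,0.045,-0.143,0,0,-1.0,0.1],[0.25,0.045,-0.143,0,0,-1.2,0.1],[0.29,0.045,-0.143,0,0,-1.4,0.1],[0.33,0.045,-0.143,0,0,-1.6,0.1],[0.37,0.04,-0.143,0,0,-1.8,0.1],[0.41,0.035,-0.143,0,0,-1.9,0.1],[0.44,0.025,-0.143,0,0,-1.9,0.1],[0.455,0.021,-0.143,0,0,-1.9,0.1],[0.46,0.021,-0.14,0,0,-1.9,0.1],[0.46,0.021,-0.12,0,0,-1.9,0.1],[0.46,0.021,-0.09,0,0,-1.9,0.1]]]'

```text
t: 23.07
eef_pos: [0.4289, 0.1074, 0.1478]
tool_rot: [0.002, 0.636, 0.771, 0.002]
contact_force: [2.0, -0.7, -3.7]
gripper_width: 0.458
grasp_force: 61.6
```

```bash
python3 - <<'E'
from h import *
from station import bot
plan(bot,(.4271,.1093,.064,101))
E
```

```text
(0.4271, 0.1093, 0.064, 101) shift [ 0.0023 -0.0019  0.0838] turn [ 0.07  0.01 -0.01]
```

Emit:
servo_tool --motion '[[[0.001,-0.001,0.02,0,0,0,0.1],[0.001,-0.001,0.04,0,0,0,0.1],[0.001,-0.001,0.05,0,0,0,0.1],[0.001,-0.001,0.05,0,0,0,0.1],[0.001,-0.001,0.058,0,0,0,0.1],[0.001,-0.001,0.066,0,0,0,0.1],[0.001,-0.001,0.072,0,0,0,0.1],[0.001,-0.001,0.076,0,0,0,0.1],[0.001,-0.001,0.078,0,0,0,0.1],[0.001,-0.001,0.078,0,0,0,0.1]]]'

```text
t: 23.9
eef_pos: [0.4253, 0.108, 0.0681]
tool_rot: [-0.0, 0.636, 0.772, -0.0]
contact_force: [0.4, 0.8, -3.0]
gripper_width: 0.463
grasp_force: 61.5
```

Emit:
servo_tool --motion '[[[0.001,0.001,0.001,0,0,0,0.1],[0.001,0.002,0.002,0,0,0,0.1],[0.001,0.002,0.003,0,0,0,0.1],[0.001,0.002,0.004,0,0,0,0.1],[0.001,0.002,0.0045,0,0,0,0.1],[0.001,0.002,0.0045,0,0,0,0.1]]]'

```text
t: 24.4
eef_pos: [0.4272, 0.1093, 0.0638]
tool_rot: [0.0, 0.636, 0.772, 0.0]
contact_force: [0.2, 0.6, -3.1]
gripper_width: 0.462
grasp_force: 61.4
```

No floor contact yet (still −3 N), so a little lower.

Emit:
servo_tool --motion '[[[0,0,0.0005,0,0,0,0.1],[0,0,0.001,0,0,0,0.1],[0,0,0.001,0,0,0,0.1]]]'

```text
t: 24.65
eef_pos: [0.4273, 0.1094, 0.0637]
tool_rot: [0.0, 0.636, 0.771, -0.0]
contact_force: [-3.5, -2.0, 12.5]
gripper_width: 0.46
grasp_force: 63.0
```

Emit:
servo_tool --motion '[[[0,0,-0.0005,0,0,0,0.6],[0,0,-0.0005,0,0,0,0.8],[0,0,0,0,0,0,1],[0,0,0,0,0,0,1],[0,0,0,0,0,0,1],[0,0,-0.02,0,0,0,1],[0,0,-0.05,0,0,0,1],[0,0,-0.09,0,0,0,1],[0,0,-0.13,0,0,0,1],[-0.04,0,-0.14,0,0,0,1],[-0.08,0.01,-0.14,0,0,0,1],[-0.12,0.02,-0.14,0,0,0,1],[-0.16,0.03,-0.14,0,0,0,1],[-0.2,0.04,-0.14,0,0,0,1],[-0.24,0.05,-0.14,0,0,0,1],[-0.24,0.05,-0.14,0,0,0,1]]]'

```text
t: 25.98
eef_pos: [0.5239, -0.126, 0.2024]
tool_rot: [0.002, 0.64, 0.768, -0.001]
contact_force: [0.7, -0.1, 0.3]
gripper_width: 1.006
grasp_force: 0.0
```

```bash
python3 - <<'E'
from h import *
from station import bot
T,S=bot.read_camera("top"),bot.read_camera("side")
cv2.imwrite("pics/f.png",np.hstack([cv2.resize(T["img"][120:280,90:390,::-1],(420,224)),np.zeros((224,10,3),np.uint8)]))
cv2.imwrite("pics/fs.png",S["img"][:,:,::-1])
E
```

```text
(no output)
```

View pics/f.png

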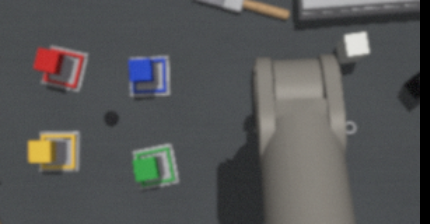

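View pics/fs.png

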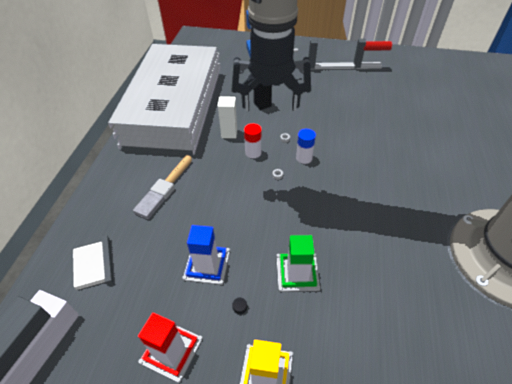

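The pictures show all four legs upright inside their own rims: in the side view, blue (201,250), green (301,262), red (168,342) and yellow (266,365). The pipes stand at (253,140) and (306,146) as before. Each leg touched down about 6 mm above where it was picked up, which is the pocket floor.

```bash
python3 -c "
from station import bot
print(bot.hand_in())"
```

```text
the job is handed in; nothing more can be done
None
```

All four legs stand painted end up on the pocket floors of their matching feet, the pipes and look-alikes were not moved, the gripper is clear of everything, and the job was handed in at about 26 s; hand-in gave no verdict.

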